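# Clear the sorting board into the empty bin

### The job

Sweep the two small cartons and the round ointment pot along the sorting board with your fingertips and over its open end into the empty bin, not the one full of stock. Nothing is to be picked up, and the three dropper bottles on the board must stay standing where they are.

Things in the scene. Friction and masses are not known exactly. Their poses are not given: they have to be found in the camera images.
- board: Fixed grey raised sorting board, 290 mm (its x) by 340 mm (its y, long); its flat top face is 100 mm above the table. Origin on the table under its centre. Along its two long edges (x = -141 and +141 mm, each 8 mm wide) runs an aluminium lip 8 mm high; both ends (y = -170 and +170 mm) are open and level, with a bin under each end.
- bin_empty: Fixed empty blue bin, 270 mm (x) by 130 mm (y), 80 mm high, walls 4 mm, open at the top; axes parallel to the board's. It stands on the table at one end of the board, centred 221 mm from the board's centre along the board's y; either end. The board's end reaches 14 mm over the bin's rim, so what passes the end falls in. Origin at the centre of its underside.
- bin_full: Fixed bin of the same shape at the other end of the board, packed nearly to the brim with upright cartons that are fixed in it. Origin at the centre of its underside.
- carton_a_center (a point): Small flat medicine carton A, 44 x 28 x 16 mm (x, y, z of its frame), white with a green band, about 20 g, lying flat on the board. Point at its centre, 8 mm above the surface it lies on.
- carton_b_center (a point): Small flat medicine carton B, 44 x 28 x 16 mm (x, y, z of its frame), white with a green band, about 20 g, lying flat on the board. Point at its centre, 8 mm above the surface it lies on.
- pot_center (a point): Round white ointment pot with a lid, 35 mm in diameter, 16 mm high, about 25 g, standing flat on the board. Point at its centre, 8 mm above the surface it stands on.
- bottle_a_center (a point): Dropper bottle A, standing upright on the board: amber body 26 mm in diameter with a white cap and short nozzle, 56 mm tall. Point on its axis 28 mm above its foot; z is its upright axis. To be left alone.
- bottle_b_center (a point): Dropper bottle B, standing upright on the board: amber body 26 mm in diameter with a white cap and short nozzle, 56 mm tall. Point on its axis 28 mm above its foot; z is its upright axis. To be left alone.
- bottle_c_center (a point): Dropper bottle C, standing upright on the board: amber body 26 mm in diameter with a white cap and short nozzle, 56 mm tall. Point on its axis 28 mm above its foot; z is its upright axis. To be left alone.
- carton_a: The same carton A; origin at the centre of its underside.
- carton_b: The same carton B; origin at the centre of its underside.
- pot: The same pot; origin at the centre of its underside.
Not all that is in view belongs to the job. Leave any black, orange or yellow look-alike of the carton_b alone.

How it is judged:
By the outcome, as a careful person would: the job done as asked, in the order asked, and still so for the second after the job is handed in, with the robot touching nothing.
It also fails if it takes over 72 s, if anything falls off the work surface, if the arm or the gripper's body presses on something with over 40 N, if the wrist force passes 120 N, or if a joint passes its speed limit or range.

### The arm

A 7-joint arm with a two-finger parallel gripper is mounted at the origin on the work surface. World frame = base frame: x ahead of the robot, y to its left, z up, the work surface at z = 0. Lengths are in mm, angles in rad, forces in N, time in s.
With the tool pointing down it reaches from about 350 to 900 mm from the base axis. Payload 19.9 kg.
Tool frame: the origin (TCP) lies midway between the tips of the shut fingers; the grasp point (between the pads) lies bot.hold_point_z behind it (bot.hold_point_z is the distance from the TCP to the grasp point, in mm); z points along the fingers, y is the direction in which the jaws open and shut (so a half turn about z gives the same grasp; the last joint's range is limited). The gripper opens to 85 mm and grips with 20 to 120 N. Pads are 22 mm wide; open, the fingers measure 114 mm over their backs; the gripper's body (76 mm by 85 mm) begins 54 mm behind the grasp point. The pads swing forward as they close: fully open they stand 13 mm farther back than shut.
Start: joints at [1.091, 0.417, -0.01, 1.614, 0.005, 1.111, -0.053], TCP at [265.526, -565.771, 231.26] pointing down, gripper open.
Joint ranges: [-2.81, 2.81], [-0.39, 2.02], [-1.27, 1.25], [0.06, 2.57], [-1.19, 4.33], [0.19, 2], [-2.82, 2.82]. Speed limits (rad/s): [1.89, 1.89, 2.39, 2.39, 3.01, 3.01, 3.01].

### API

Orientations are given as a rotation vector (axis times angle).
In Python, from workcell import bot gives the robot as it stands.
- The arm moves only by the shell command python3 -m pendant 'ROWS' [FORCE]. ROWS is JSON, a list of rows, each a list of 3 entries, a list of its own where there are three numbers: the shift along the tool's x, y, z in units of 600 mm (1.0 is 600 mm), then the turn, a rotation vector about the tool's x, y, z in units of 180 degrees (1.0 is 180 degrees), then the closure, from -1 (fully open) to 1 (shut). In form: [[[tx, ty, tz], [ax, ay, az], grip], ...]. A call has exactly 8 rows; each row is the pose to reach, as a shift and turn from the pose commanded when the call began, along the tool's axes at that moment, turning the shorter way round; what a row does not reach only later rows make up. A row lasts 1/8 s, in which the tool goes at most 62.5 mm and 10.7 degrees, less where a joint would pass 70% of its speed; a pose out of reach is approached as far as the arm can. A call with a number of a shift or a turn outside -1 to 1 is refused whole. A call with a gripper value outside its range is refused whole. The fingers move at their own pace and stop on an object; FORCE is the grip in N (left out, the last holds). Time passes only in rows, so rows that repeat a pose let the fingers close, or fill a call up. It gives the time, the measured TCP pose, the force and the opening at its end, in the units of the state.
- bot.observe(): the state, without advancing time (a new reading comes with each control period).
- bot.capture(name): name is "scene" or "top" or "wrist"; returns (picture, depth): 400x640x3 uint8, red, green, blue; 400x640 float32, mm along the optical axis (not along the pixel's ray), 0 where there is no reading.
- bot.camera_params(name): a dict with "fx", "fy", "cx", "cy" (pixels), "rvec" (rotation vector, rad) and "tvec" (3), from world to camera coordinates, as OpenCV has them; the wrist camera has in their place "T_tool_cam" (4x4, takes a point from camera to tool coordinates, whose origin is the TCP and whose axes are the flange's). Camera axes: x right, y down, z forward; pixel columns grow to the right and rows downward; lengths in mm; the calibration is good to about 2 mm. The wrist camera is an equidistant fisheye: a pixel r from the principal point sees the ray r / f radians off the axis. A picture is of the moment at which its call begins: read the wrist's pose just before it. camera_params takes no time and is no camera call.
- bot.finish_job(): hands the job in, once; it reports no verdict.
The state is a dict: "time": time; "qpos": joint angles; "joint_velocities": joint speeds; "joint_efforts": joint torques, N m; "eef_pos": TCP position; "ee_rot": TCP orientation; "ft_force": force on the tool from outside, world axes, zero at the start; "wrist_torque": the same for the moment, N m; "grip_width": finger opening in mm.
Only numpy, scipy, OpenCV 4.12 (cv2) and the standard library are available. Lean on these libraries where they do the work, as an engineer would, in place of code of your own. Each camera call takes 0.05 s, during which the arm holds its last target.

## Working session

There is one attempt and no reset: what is moved stays moved. The work goes in short steps, Python scripts to look and compute and a shell command to move; the robot and the scene stay as the last step left them, time stands still between calls to the robot, and variables do not carry over. Pictures are saved under pics/ and viewed, and the job is handed in when it is done.

```bash
mkdir -p pics; ls; python3 - <<'E'
from workcell import bot
import cv2,numpy as np
s=bot.observe();print(s['time'],s['eef_pos'],s['ee_rot'],s['grip_width'],bot.hold_point_z)
for n in ['scene','top']:
    p,d=bot.capture(n);cv2.imwrite(f'pics/{n}0.png',p[:,:,::-1]);np.savez(f'{n}0.npz',p=p,d=d);print(n,bot.camera_params(n))
E
```

```text
pics
0.0 [ 265.39205339 -565.47923746  230.6503263 ] [-3.06510742e+00 -6.83562911e-01  5.18575086e-04] 85.2228170218541 18.700000000000003
scene {'fx': 488.5769216688541, 'fy': 488.5769216688541, 'cx': 313.2761451042539, 'cy': 195.72458715591787, 'rvec': array([ 0.76130582,  2.60246534, -1.05242851]), 'tvec': array([ 455.60695774, -136.96913102, 1205.0389942 ])}
top {'fx': 413.0902164751353, 'fy': 413.0902164751353, 'cx': 319.2290210119264, 'cy': 196.451382869479, 'rvec': array([ 2.16120227, -2.18608703,  0.14448899]), 'tvec': array([ 20.96584779, 592.77746665, 793.91791695])}
```

View pics/scene0.png

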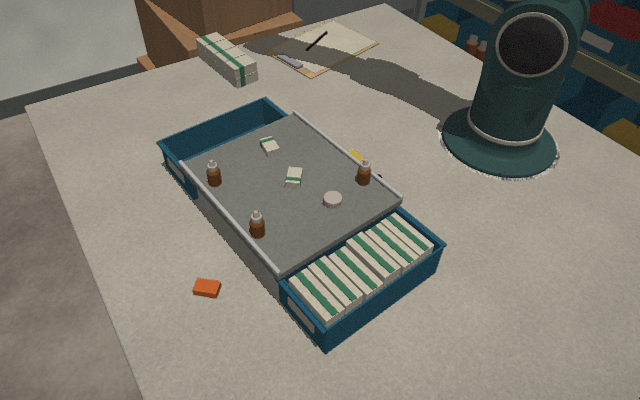

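View pics/top0.png

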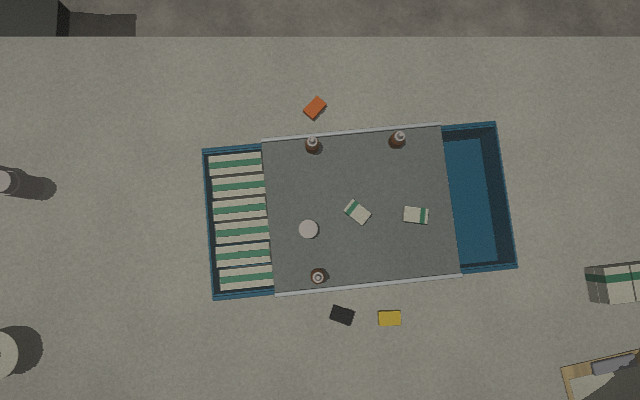

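The top view shows the empty bin on the right (~475,200). The pot is at (308,229) and the cartons at (358,212) and (416,215). The bottles stand near the lips at (312,145), (398,138) and (318,276).

```bash
cat > h.py <<'E'
import numpy as np,cv2
from workcell import bot
def ray(n,u,v,z):
    c=bot.camera_params(n);R=cv2.Rodrigues(np.array(c['rvec']))[0];t=np.array(c['tvec'])
    o=-R.T@t;d=R.T@np.array([(u-c['cx'])/c['fx'],(v-c['cy'])/c['fy'],1.])
    return o+d*(z-o[2])/d[2]
def proj(n,X):
    c=bot.camera_params(n);R=cv2.Rodrigues(np.array(c['rvec']))[0];x=R@np.array(X,float)+c['tvec']
    return c['fx']*x[0]/x[2]+c['cx'],c['fy']*x[1]/x[2]+c['cy']
E
python3 - <<'E'
from h import *
p=np.load('top0.npz')['p']
# board corners top
for u,v in [(262,140),(441,125),(461,274),(275,295)]: print('corner',ray('top',u,v,108).round(1))
hsv=cv2.cvtColor(p,cv2.COLOR_RGB2HSV)
g=p.astype(int).sum(2)
roi=np.zeros(g.shape,np.uint8);roi[160:262,285:440]=1
m=((((g>420)|((hsv[...,1]>90)))&(roi>0))*255).astype(np.uint8)
cs,_=cv2.findContours(m,cv2.RETR_EXTERNAL,cv2.CHAIN_APPROX_NONE)
for c in cs:
    if cv2.contourArea(c)>60:
        P=np.array([ray('top',u,v,116)[:2] for u,v in c[:,0]],np.float32)
        print(cv2.contourArea(c),cv2.minAreaRect(P))
big=cv2.resize(p[110:310,190:530],None,fx=2.3,fy=2.3,interpolation=cv2.INTER_CUBIC);cv2.imwrite('pics/topz.png',big[:,:,::-1])
for n,(u,v) in dict(A=(312,142),B=(400,134),C=(317.5,278)).items(): print(n,ray('top',u,v,150))
print(ray('top',312,152,100),ray('top',396,147,100),ray('top',318,272,100))
# scene feet
for u,v in [(214,186),(257,237),(363,185)]: print('sc',ray('scene',u,v,100))
for u,v in [(213,165),(256,214),(365,163)]: print('sccap',ray('scene',u,v,150))
s=bot.observe();print(cv2.Rodrigues(np.array(s['ee_rot']))[0].round(3))
E
```

```text
corner [690.3 119.9 108. ]
corner [ 716.4 -213.2  108. ]
corner [ 442.  -236.8  108. ]
corner [410.1  96.2 108. ]
226.0 ((526.4215087890625, 37.615840911865234), (30.266830444335938, 30.181198120117188), 44.37211608886719)
229.5 ((549.794189453125, -153.91842651367188), (35.816856384277344, 27.373437881469727), 81.31134033203125)
275.0 ((555.4758911132812, -51.171539306640625), (41.51252365112305, 27.805452346801758), 51.23858642578125)
A [675.42090568  28.11635842 150.        ]
B [ 688.58392998 -126.31371768  150.        ]
C [442.09504218  21.36251343 150.        ]
[668.80944222  28.03910767 100.        ] [ 677.07056052 -129.17806882  100.        ] [448.5518664   19.57426346 100.        ]
sc [ 692.74938578 -121.79307061  100.        ]
sc [683.52864113  32.35594764 100.        ]
sc [449.19084889  26.70265463 100.        ]
sccap [ 687.20617404 -123.31664473  150.        ]
sccap [678.29818923  25.75919971 150.        ]
sccap [445.37983192  20.19375947 150.        ]
[[ 0.905  0.425 -0.   ]
 [ 0.425 -0.905  0.001]
 [-0.    -0.001 -1.   ]]
```

View pics/topz.png

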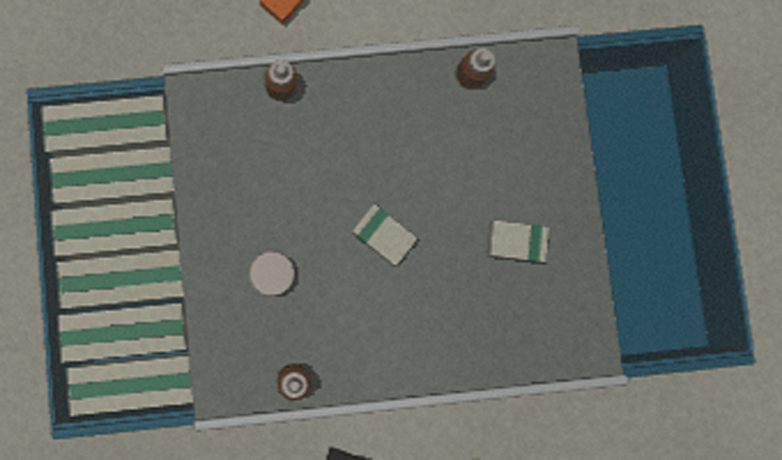

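```bash
python3 -m pendant '[[[0.1,-0.066,0],[0,0,-0.05],0.4],[[0.2,-0.133,0],[0,0,-0.1],0.4],[[0.3,-0.2,0],[0,0,-0.15],0.4],[[0.4,-0.266,0],[0,0,-0.2],0.4],[[0.5,-0.333,0],[0,0,-0.25],0.4],[[0.6,-0.4,0],[0,0,-0.3],0.4],[[0.7,-0.466,0],[0,0,-0.35],0.4],[[0.7515,-0.5013,0],[0,0,-0.388],0.4]]'; python3 -m pendant '[[[0,0,0],[0,0,0],0.4],[[0,0,0],[0,0,0],0.4],[[0,0,0],[0,0,0],0.4],[[0,0,0],[0,0,0],0.4],[[0,0,0],[0,0,0],0.4],[[0,0,0],[0,0,0],0.4],[[0,0,0],[0,0,0],0.4],[[0,0,0],[0,0,0],0.4]]'
python3 - <<'E'
from h import *
s=bot.observe();print(s)
print(cv2.Rodrigues(np.array(s['ee_rot']))[0].round(3))
p,d=bot.capture('wrist');cv2.imwrite('pics/w1.png',p[:,:,::-1])
p,d=bot.capture('top');cv2.imwrite('pics/t1.png',cv2.resize(p[110:310,190:530],None,fx=2.3,fy=2.3)[:,:,::-1])
E
```

```text
time: 1.1
eef_pos: [525.0, -136.2, 231.3]
ee_rot: [2.118, 2.32, -0.0]
ft_force: [0.8, -1.5, -0.2]
grip_width: 25.7
time: 2.1
eef_pos: [524.3, -137.9, 231.3]
ee_rot: [-2.123, -2.316, -0.0]
ft_force: [0.5, -0.7, 0.1]
grip_width: 25.8
{'time': 2.1, 'qpos': array([ 0.5786895 ,  0.30046849, -0.45435675,  1.80885344,  0.14887624,
        1.0659738 ,  0.15663892]), 'joint_velocities': array([ 1.34252672e-03, -1.05160451e-03,  4.86221483e-05, -4.95257448e-04,
       -2.91205251e-04, -1.12830317e-03, -1.97114723e-04]), 'joint_efforts': array([ 4.97321505e-02, -6.93633127e+01, -5.53894535e+00, -4.20455575e+01,
        1.92748761e-02,  1.99242684e-03,  7.94597599e-05]), 'eef_pos': array([ 524.31227089, -137.93520434,  231.26822209]), 'ee_rot': array([-2.12279141e+00, -2.31578411e+00, -4.99027415e-05]), 'ft_force': array([ 0.4655969 , -0.73487535,  0.09986178]), 'wrist_torque': array([ 0.03875922,  0.00212375, -0.03707478]), 'grip_width': 25.795328967355292}
[[-0.087  0.996 -0.   ]
 [ 0.996  0.087  0.   ]
 [ 0.    -0.    -1.   ]]
```

View pics/t1.png

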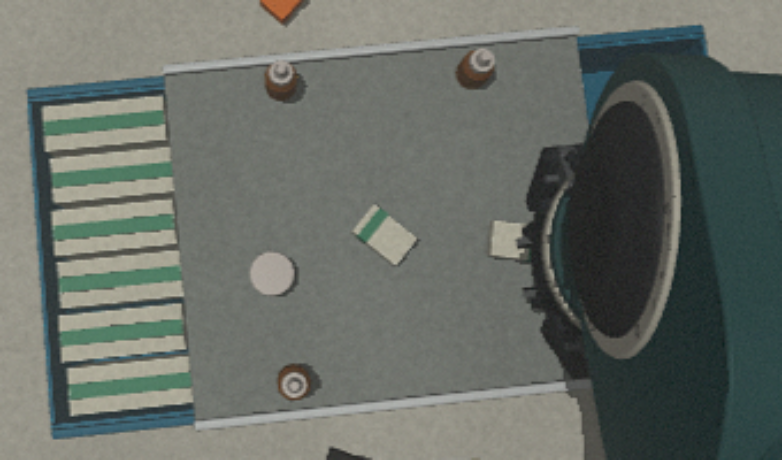

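View pics/w1.png

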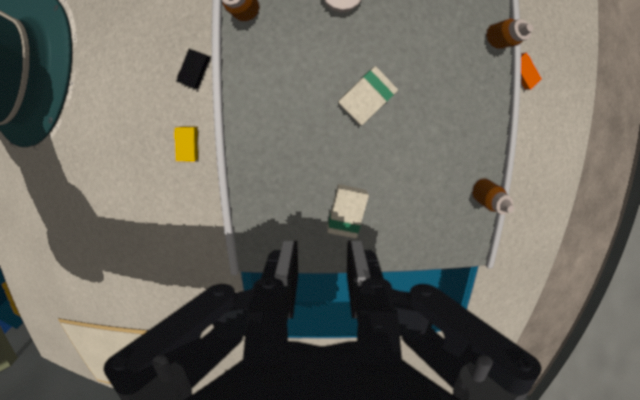

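The top and wrist views show the cartons and pot where I measured them, with the tool square to the board. Carton end is at wrist pixel (348,210), slightly to the right of the finger centreline, so I shift over and go down behind it.

```bash
python3 -m pendant '[[[0.03,0.02,0],[0,0,0],0.4],[[0.0567,0.041,0],[0,0,0],0.4],[[0.0567,0.041,0.05],[0,0,0],0.4],[[0.0567,0.041,0.1],[0,0,0],0.4],[[0.0567,0.041,0.15],[0,0,0],0.4],[[0.0567,0.041,0.19],[0,0,0],0.4],[[0.0567,0.041,0.205],[0,0,0],0.4],[[0.0567,0.041,0.205],[0,0,0],0.4]]'
python3 - <<'E'
from h import *
p,d=bot.capture('wrist');cv2.imwrite('pics/w2.png',p[:,:,::-1])
E
```

```text
time: 3.2
eef_pos: [545.9, -101.8, 108.3]
ee_rot: [-2.122, -2.316, 0.0]
ft_force: [0.7, -0.2, 0.8]
grip_width: 25.4
```

View pics/w2.png

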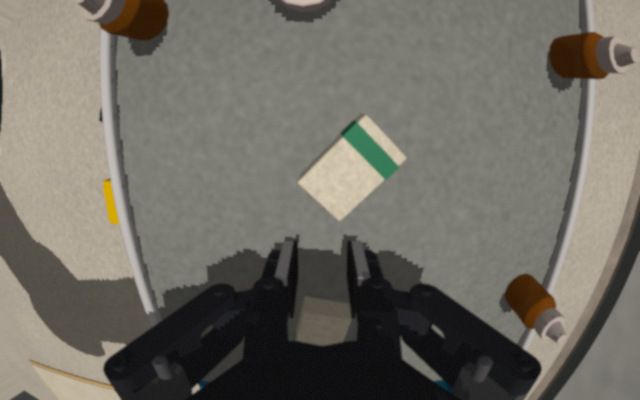

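The fingers are down behind carton end, which shows centred between them at (322,320). The mid carton (350,165) is clear on the other side. Now I sweep.

```bash
python3 -m pendant '[[[0,0,0.007],[0,0,0],0.4],[[-0.02,0,0.007],[0,0,0],0.4],[[-0.04,0,0.007],[0,0,0],0.4],[[-0.06,0,0.007],[0,0,0],0.4],[[-0.08,0,0.007],[0,0,0],0.4],[[-0.1,0,0.007],[0,0,0],0.4],[[-0.12,0,0.007],[0,0,0],0.4],[[-0.14,0,0.007],[0,0,0],0.4]]'; python3 -m pendant '[[[-0.015,0,0],[0,0,0],0.4],[[-0.03,0,0],[0,0,0],0.4],[[-0.045,0,0],[0,0,0],0.4],[[-0.06,0,0],[0,0,0],0.4],[[-0.075,0,0],[0,0,0],0.4],[[-0.09,0,0],[0,0,0],0.4],[[-0.1,0,0],[0,0,0],0.4],[[-0.1,0,0],[0,0,0],0.4]]'
python3 - <<'E'
from h import *
p,d=bot.capture('wrist');cv2.imwrite('pics/w3.png',p[:,:,::-1])
p,d=bot.capture('scene');cv2.imwrite('pics/s3.png',cv2.resize(p[80:360,140:460],None,fx=2,fy=2)[:,:,::-1])
E
```

```text
time: 4.25
eef_pos: [553.2, -186.4, 104.1]
ee_rot: [-2.123, -2.316, 0.0]
ft_force: [-0.3, 0.7, 0.2]
grip_width: 25.6
time: 5.25
eef_pos: [558.3, -245.8, 104.0]
ee_rot: [-2.123, -2.315, 0.0]
ft_force: [0.1, 0.1, 0.1]
grip_width: 25.4
```

View pics/w3.png

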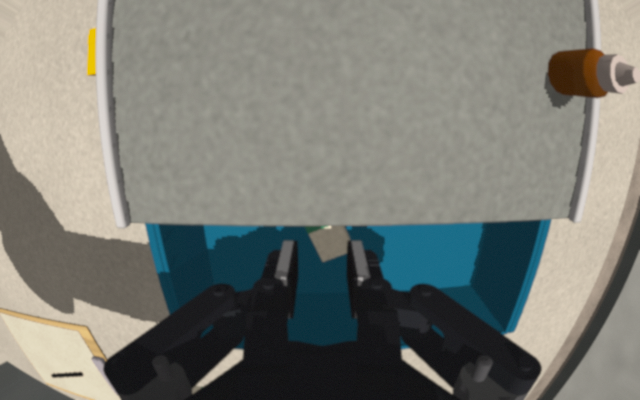

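View pics/s3.png

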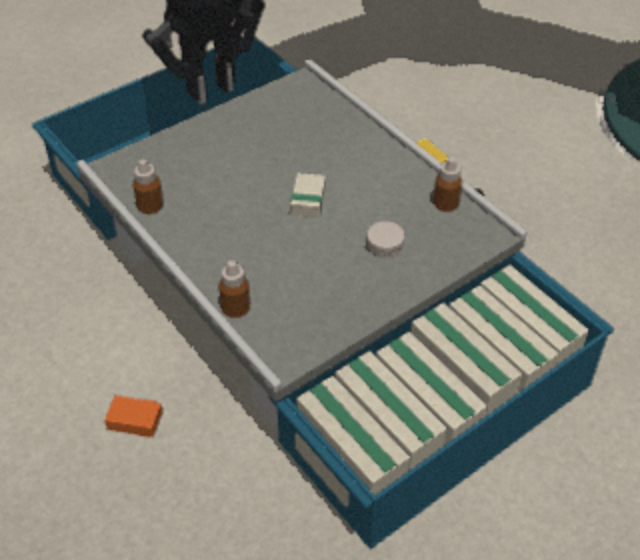

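Carton one has dropped into the blue bin, visible at wrist (330,240), and everything else is unmoved. Next I lift and go behind the mid carton.

```bash
python3 -m pendant '[[[0,0,-0.06],[0,0,0],0.4],[[0.04,0.01,-0.1],[0,0,0],0.4],[[0.11,0.0233,-0.1],[0,0,0],0.4],[[0.19,0.0233,-0.1],[0,0,0],0.4],[[0.27,0.0233,-0.1],[0,0,0],0.4],[[0.35,0.0233,-0.1],[0,0,0],0.4],[[0.406,0.0233,-0.1],[0,0,0],0.4],[[0.406,0.0233,-0.1],[0,0,0],0.4]]'; python3 -m pendant '[[[0,0,0],[0,0,0],0.4],[[0,0,0],[0,0,0],0.4],[[0,0,0],[0,0,0],0.4],[[0,0,0],[0,0,0],0.4],[[0,0,0],[0,0,0],0.4],[[0,0,0],[0,0,0],0.4],[[0,0,0],[0,0,0],0.4],[[0,0,0],[0,0,0],0.4]]'
python3 - <<'E'
from h import *
p,d=bot.capture('wrist');cv2.imwrite('pics/w4.png',p[:,:,::-1])
E
```

```text
time: 6.35
eef_pos: [550.8, 1.7, 164.4]
ee_rot: [-2.117, -2.321, -0.001]
ft_force: [0.1, -1.3, -0.1]
grip_width: 25.7
time: 7.35
eef_pos: [551.1, -1.5, 164.1]
ee_rot: [-2.123, -2.316, -0.0]
ft_force: [0.2, -0.1, 0.6]
grip_width: 26.1
```

View pics/w4.png

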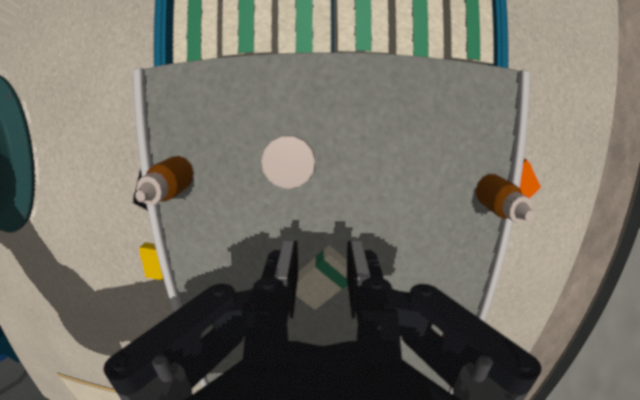

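```bash
cat >> h.py <<'E'
def wray(u,v,z,pos,rv):
    c=bot.camera_params('wrist');T=np.array(c['T_tool_cam']);R=cv2.Rodrigues(np.array(rv))[0]
    dx,dy=u-c['cx'],v-c['cy'];r=np.hypot(dx,dy);th=r/c['fx']
    dc=np.array([dx/r*np.sin(th),dy/r*np.sin(th),np.cos(th)])
    o=R@T[:3,3]+pos;d=R@T[:3,:3]@dc
    return o+d*(z-o[2])/d[2]
def eq(P): 
    d=np.array(P[:2])-[565,-58];return (d@[.087,-.996]).round(1),(d@[.996,.087]).round(1)
E
python3 - <<'E'
from h import *
s=bot.observe()
for n,u,v,z in [('rear',330,248,116),('pot',288,162,116),('L',145,110,108),('R',520,110,108),('potfront',288,187,116)]: print(n,eq(wray(u,v,z,s['eef_pos'],s['ee_rot'])))
E
```

```text
rear (np.float64(-36.0), np.float64(-3.3))
pot (np.float64(-96.7), np.float64(-30.3))
L (np.float64(-135.5), np.float64(-134.2))
R (np.float64(-137.5), np.float64(135.8))
potfront (np.float64(-80.2), np.float64(-30.8))
```

The wrist view agrees with the top view to about 2 mm: carton rear at e=-36, pot front at e=-80. I descend into that gap and sweep.

```bash
python3 -m pendant '[[[0,0,0.04],[0,0,0],0.4],[[0,0,0.08],[0,0,0],0.4],[[0,0,0.1],[0,0,0],0.4],[[-0.015,0,0.1],[0,0,0],0.4],[[-0.03,0,0.1],[0,0,0],0.4],[[-0.045,0,0.1],[0,0,0],0.4],[[-0.06,0,0.1],[0,0,0],0.4],[[-0.075,0,0.1],[0,0,0],0.4]]'; python3 -m pendant '[[[-0.02,0,0],[0,0,0],0.4],[[-0.04,0,0],[0,0,0],0.4],[[-0.06,0,0],[0,0,0],0.4],[[-0.08,0,0],[0,0,0],0.4],[[-0.1,0,0],[0,0,0],0.4],[[-0.12,0,0],[0,0,0],0.4],[[-0.14,0,0],[0,0,0],0.4],[[-0.16,0,0],[0,0,0],0.4]]'
python3 -m pendant '[[[-0.02,0,0],[0,0,0],0.4],[[-0.04,0,0],[0,0,0],0.4],[[-0.06,0,0],[0,0,0],0.4],[[-0.08,0,0],[0,0,0],0.4],[[-0.1,0,0],[0,0,0],0.4],[[-0.12,0,0],[0,0,0],0.4],[[-0.14,0,0],[0,0,0],0.4],[[-0.16,0,0],[0,0,0],0.4]]'
python3 - <<'E'
from h import *
p,d=bot.capture('wrist');cv2.imwrite('pics/w5.png',p[:,:,::-1])
p,d=bot.capture('scene');cv2.imwrite('pics/s5.png',cv2.resize(p[80:360,140:460],None,fx=2,fy=2)[:,:,::-1])
E
```

```text
time: 8.4
eef_pos: [555.2, -47.1, 104.3]
ee_rot: [2.123, 2.315, 0.0]
ft_force: [-0.5, 0.8, 0.4]
grip_width: 25.8
time: 9.4
eef_pos: [563.4, -142.7, 104.1]
ee_rot: [-2.123, -2.316, 0.0]
ft_force: [-0.3, -0.2, 0.7]
grip_width: 26.1
time: 10.4
eef_pos: [571.8, -238.3, 104.0]
ee_rot: [-2.123, -2.316, 0.0]
ft_force: [0.1, -0.2, -0.1]
grip_width: 25.8
```

View pics/w5.png

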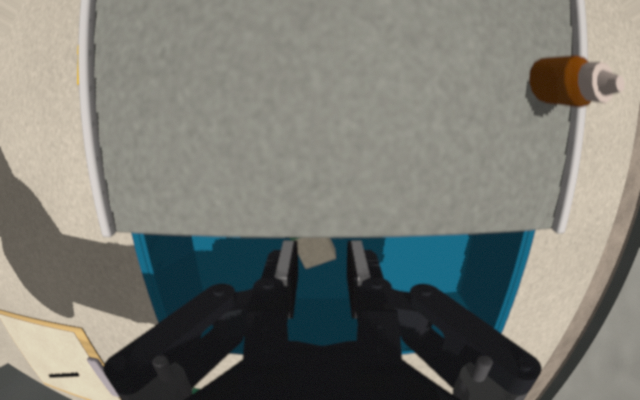

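View pics/s5.png

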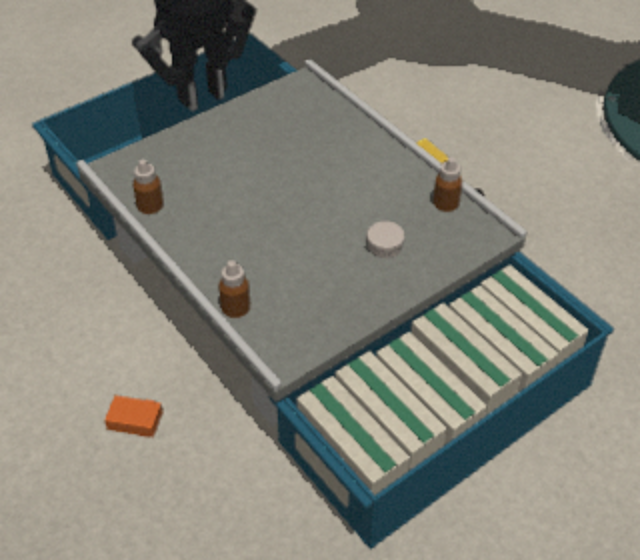

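The second carton has left the board. On to the pot.

```bash
python3 -m pendant '[[[0,0,-0.06],[0,0,0],0.4],[[0.04,-0.01,-0.1],[0,0,0],0.4],[[0.12,-0.036,-0.1],[0,0,0],0.4],[[0.2,-0.036,-0.1],[0,0,0],0.4],[[0.28,-0.036,-0.1],[0,0,0],0.4],[[0.36,-0.036,-0.1],[0,0,0],0.4],[[0.44,-0.036,-0.1],[0,0,0],0.4],[[0.53,-0.036,-0.1],[0,0,0],0.4]]'; python3 -m pendant '[[[0,0,0],[0,0,0],0.4],[[0,0,0],[0,0,0],0.4],[[0,0,0],[0,0,0],0.4],[[0,0,0],[0,0,0],0.4],[[0,0,0],[0,0,0],0.4],[[0,0,0],[0,0,0],0.4],[[0,0,0],[0,0,0],0.4],[[0,0,0],[0,0,0],0.4]]'
python3 - <<'E'
from h import *
s=bot.observe();print(eq(s['eef_pos']),s['eef_pos'])
p,d=bot.capture('wrist');cv2.imwrite('pics/w6.png',p[:,:,::-1])
p,d=bot.capture('top');cv2.imwrite('pics/t6.png',cv2.resize(p[110:310,190:530],None,fx=2.3,fy=2.3)[:,:,::-1])
E
```

```text
time: 11.5
eef_pos: [522.2, 78.8, 164.3]
ee_rot: [2.123, 2.315, 0.0]
ft_force: [0.6, -0.5, 0.9]
grip_width: 25.7
time: 12.5
eef_pos: [522.6, 77.3, 164.1]
ee_rot: [-2.123, -2.316, -0.0]
ft_force: [0.9, -0.2, 0.2]
grip_width: 25.3
(np.float64(-138.5), np.float64(-30.5)) [522.59466321  77.34223037 164.09166234]
```

View pics/w6.png

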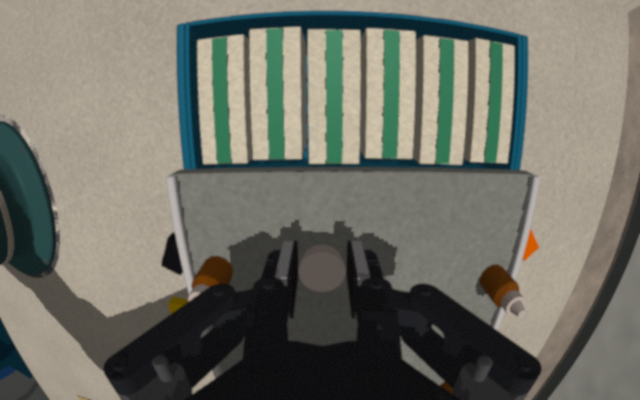

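View pics/t6.png

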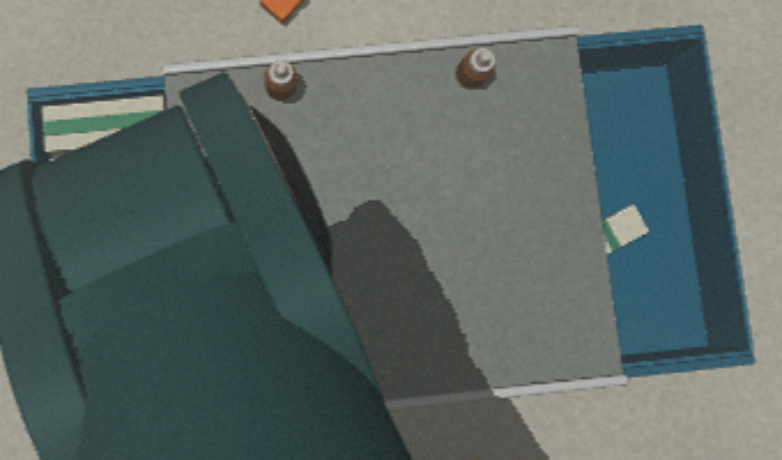

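```bash
python3 - <<'E'
from h import *
s=bot.observe()
p,d=bot.capture('wrist')
c=bot.camera_params('wrist');T=np.array(c['T_tool_cam']);print(T.round(1))
vv,uu=np.mgrid[0:400,0:640]
dx,dy=uu-c['cx'],vv-c['cy'];r=np.hypot(dx,dy)+1e-6;th=r/c['fx']
k=np.tan(th)*d/r
P=np.stack([dx*k,dy*k,d,np.ones_like(d)],-1)@T.T
ok=(d>0)&(d<260)&(P[...,2]<5)&(np.abs(P[...,1])<150)
Q=P[ok]
for a in range(-130,10,10):
    S=Q[(Q[:,2]>=a)&(Q[:,2]<a+10)]
    if len(S): print(a,len(S),'x',S[:,0].min().round(),S[:,0].max().round(),'y',np.percentile(S[:,1],[1,99]).round())
for u,v in [(115,370),(222,290),(290,245)]: print(u,v,d[v,u],P[v,u].round(1))
b=[eq(wray(212,285,100,s['eef_pos'],s['ee_rot']))];print(b)
E
```

```text
[[  -0.    -0.9   -0.3   80.3]
 [   1.    -0.     0.     0. ]
 [  -0.    -0.3    0.9 -142.5]
 [   0.     0.     0.     1. ]]
-110 905 x 2.0 21.0 y [-60.  60.]
-100 10348 x -4.0 21.0 y [-63.  63.]
-90 7913 x -12.0 18.0 y [-60.  60.]
-80 6768 x -14.0 18.0 y [-56.  56.]
-70 3434 x -13.0 18.0 y [-52.  52.]
-60 5174 x -14.0 15.0 y [-47.  47.]
-50 1691 x -12.0 14.0 y [-43.  43.]
-40 1021 x -12.0 12.0 y [-25.  25.]
-30 832 x -12.0 12.0 y [-26.  26.]
-20 698 x -12.0 12.0 y [-26.  26.]
-10 350 x -12.0 11.0 y [-25.  25.]
115 370 67.34879 [  9.7 -61.6 -94.9   1. ]
222 290 106.75581 [ 13.4 -36.9 -52.2   1. ]
290 245 147.77101 [ 10.9 -15.4  -9.8   1. ]
[(np.float64(-70.5), np.float64(-123.3))]
```

At bottle height the gripper reaches at most 47 mm to the side, and bottle C's near face is 69 mm away. That is clear, so I sweep the pot.

```bash
python3 -m pendant '[[[0,0,0.04],[0,0,0],0.4],[[0,0,0.08],[0,0,0],0.4],[[0,0,0.1],[0,0,0],0.4],[[-0.01,0,0.1],[0,0,0],0.4],[[-0.02,0,0.1],[0,0,0],0.4],[[-0.035,0,0.1],[0,0,0],0.4],[[-0.05,0,0.1],[0,0,0],0.4],[[-0.065,0,0.1],[0,0,0],0.4]]'; python3 -m pendant '[[[-0.015,0,0],[0,0,0],0.4],[[-0.03,0,0],[0,0,0],0.4],[[-0.045,0,0],[0,0,0],0.4],[[-0.06,0,0],[0,0,0],0.4],[[-0.075,0,0],[0,0,0],0.4],[[-0.09,0,0],[0,0,0],0.4],[[-0.105,0,0],[0,0,0],0.4],[[-0.12,0,0],[0,0,0],0.4]]'
python3 - <<'E'
from h import *
s=bot.observe();print(eq(s['eef_pos']))
p,d=bot.capture('scene');cv2.imwrite('pics/s7.png',cv2.resize(p[80:360,140:460],None,fx=2,fy=2)[:,:,::-1])
E
```

```text
time: 13.65
eef_pos: [526.1, 37.7, 104.3]
ee_rot: [2.123, 2.315, 0.0]
ft_force: [0.1, 0.8, -0.3]
grip_width: 25.3
time: 14.65
eef_pos: [532.3, -33.8, 104.1]
ee_rot: [-2.123, -2.316, 0.0]
ft_force: [-0.5, 0.6, -0.4]
grip_width: 25.5
(np.float64(-26.9), np.float64(-30.5))
```

View pics/s7.png

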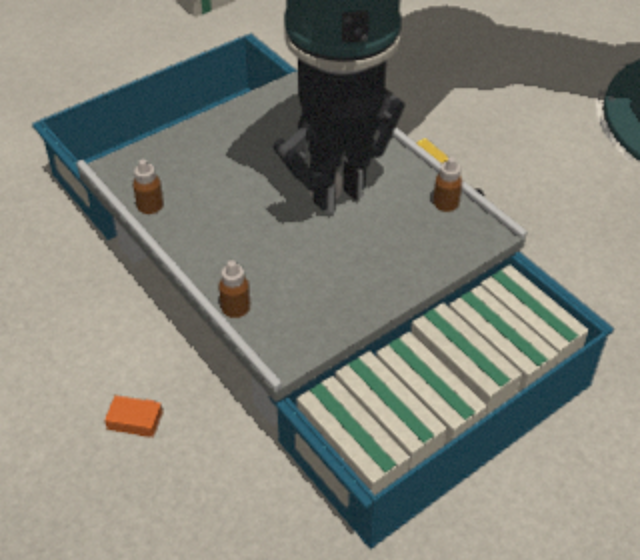

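The pot is hidden in front of the fingers as expected, and the bottles are undisturbed. I continue to the end.

```bash
python3 -m pendant '[[[-0.015,0,0],[0,0,0],0.4],[[-0.03,0,0],[0,0,0],0.4],[[-0.045,0,0],[0,0,0],0.4],[[-0.06,0,0],[0,0,0],0.4],[[-0.075,0,0],[0,0,0],0.4],[[-0.09,0,0],[0,0,0],0.4],[[-0.105,0,0],[0,0,0],0.4],[[-0.12,0,0],[0,0,0],0.4]]'; python3 -m pendant '[[[-0.015,0,0],[0,0,0],0.4],[[-0.03,0,0],[0,0,0],0.4],[[-0.045,0,0],[0,0,0],0.4],[[-0.06,0,0],[0,0,0],0.4],[[-0.075,0,0],[0,0,0],0.4],[[-0.09,0,0],[0,0,0],0.4],[[-0.105,0,0],[0,0,0],0.4],[[-0.12,0,0],[0,0,0],0.4]]'
python3 -m pendant '[[[-0.015,0,0],[0,0,0],0.4],[[-0.03,0,0],[0,0,0],0.4],[[-0.045,0,0],[0,0,0],0.4],[[-0.06,0,0],[0,0,0],0.4],[[-0.075,0,0],[0,0,0],0.4],[[-0.09,0,0],[0,0,0],0.4],[[-0.105,0,0],[0,0,0],0.4],[[-0.12,0,0],[0,0,0],0.4]]'
python3 - <<'E'
from h import *
s=bot.observe();print(eq(s['eef_pos']))
p,d=bot.capture('wrist');cv2.imwrite('pics/w8.png',p[:,:,::-1])
E
```

```text
time: 15.7
eef_pos: [538.5, -105.5, 104.1]
ee_rot: [-2.123, -2.316, -0.0]
ft_force: [1.4, -0.6, -1.0]
grip_width: 25.8
time: 16.7
eef_pos: [544.7, -177.3, 104.0]
ee_rot: [-2.123, -2.316, 0.0]
ft_force: [-0.2, -0.0, 0.2]
grip_width: 25.7
time: 17.7
eef_pos: [551.0, -249.0, 104.1]
ee_rot: [-2.123, -2.316, 0.0]
ft_force: [-0.5, -0.1, 0.6]
grip_width: 25.8
(np.float64(189.0), np.float64(-30.6))
```

View pics/w8.png

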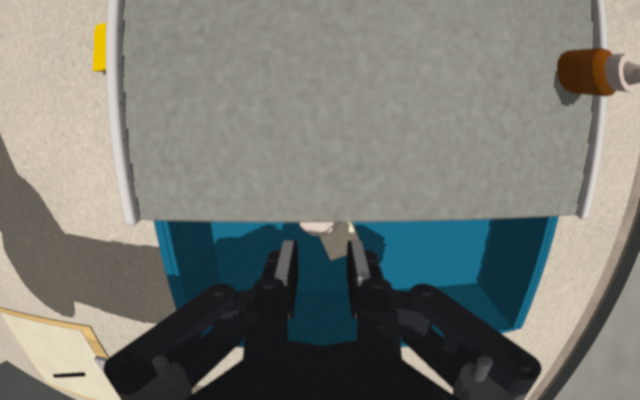

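The pot is in the bin at (317,228), next to a carton at (338,240). I lift and back off to check for the second carton.

```bash
python3 -m pendant '[[[0,0,-0.05],[0,0,0],0.4],[[0,0,-0.12],[0,0,0],0.4],[[-0.08,0,-0.15],[0,0,0],0.4],[[-0.16,0,-0.15],[0,0,0],0.4],[[-0.24,0,-0.15],[0,0,0],0.4],[[-0.32,0,-0.15],[0,0,0],0.4],[[-0.36,0,-0.15],[0,0,0],0.4],[[-0.36,0,-0.15],[0,0,0],0.4]]'; python3 -m pendant '[[[0,0,0],[0,0,0],0.4],[[0,0,0],[0,0,0],0.4],[[0,0,0],[0,0,0],0.4],[[0,0,0],[0,0,0],0.4],[[0,0,0],[0,0,0],0.4],[[0,0,0],[0,0,0],0.4],[[0,0,0],[0,0,0],0.4],[[0,0,0],[0,0,0],0.4]]'
python3 - <<'E'
from h import *
s=bot.observe();print(eq(s['eef_pos']))
p,d=bot.capture('wrist');cv2.imwrite('pics/w9.png',p[:,:,::-1])
p,d=bot.capture('top');cv2.imwrite('pics/t9.png',cv2.resize(p[110:310,190:530],None,fx=2.3,fy=2.3)[:,:,::-1])
E
```

```text
time: 18.75
eef_pos: [569.0, -465.4, 193.2]
ee_rot: [-2.125, -2.313, 0.001]
ft_force: [0.2, 0.4, -0.8]
grip_width: 25.8
time: 19.75
eef_pos: [569.7, -463.6, 194.0]
ee_rot: [-2.123, -2.316, -0.0]
ft_force: [0.3, 0.3, 0.5]
grip_width: 25.6
(np.float64(404.4), np.float64(-30.6))
```

View pics/w9.png

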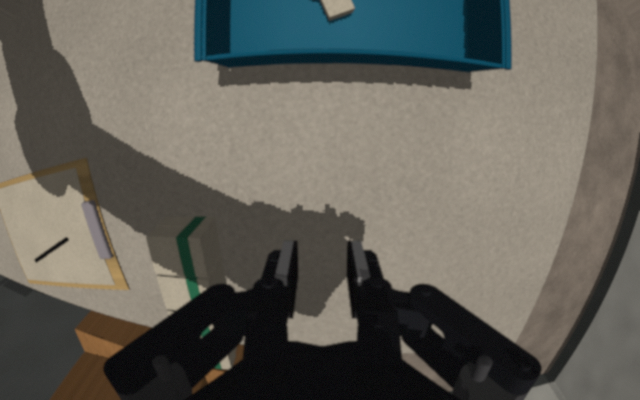

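View pics/t9.png

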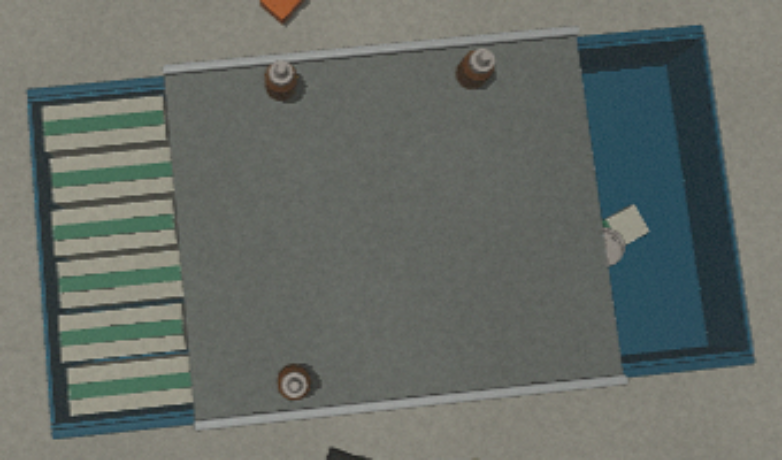

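The pot and one carton show in the bin in the top view, at (613,248) and (628,225). The other carton is hidden below the board's overhang, so I tilt the wrist to look in from outside.

```bash
python3 -m pendant '[[[0.03,0,-0.02],[0,0.05,0],0.4],[[0.06,0,-0.03],[0,0.1,0],0.4],[[0.09,0,-0.03],[0,0.15,0],0.4],[[0.11,0,-0.03],[0,0.2,0],0.4],[[0.11,0,-0.03],[0,0.22,0],0.4],[[0.11,0,-0.03],[0,0.22,0],0.4],[[0.11,0,-0.03],[0,0.22,0],0.4],[[0.11,0,-0.03],[0,0.22,0],0.4]]'
python3 - <<'E'
from h import *
s=bot.observe();print(eq(s['eef_pos']),s['eef_pos'])
p,d=bot.capture('wrist');cv2.imwrite('pics/w10.png',p[:,:,::-1])
cv2.imwrite('pics/w10z.png',cv2.resize(p[60:280,180:520],None,fx=2.3,fy=2.3,interpolation=cv2.INTER_CUBIC)[:,:,::-1])
E
```

```text
time: 20.85
eef_pos: [564.3, -397.5, 212.9]
ee_rot: [-1.732, -1.891, -0.622]
ft_force: [-0.2, 0.4, 0.7]
grip_width: 25.7
(np.float64(338.1), np.float64(-30.2)) [ 564.319759   -397.47152869  212.91619031]
```

View pics/w10.png

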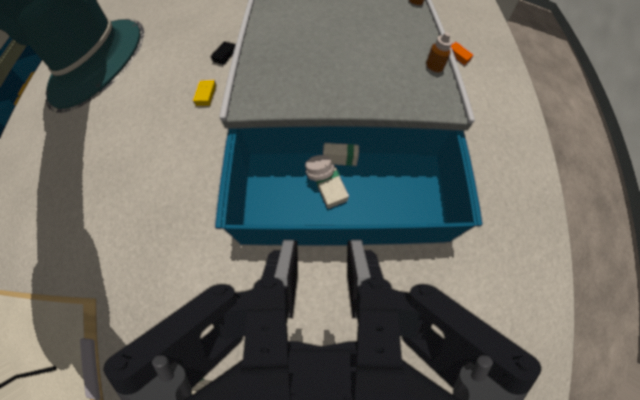

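View pics/w10z.png

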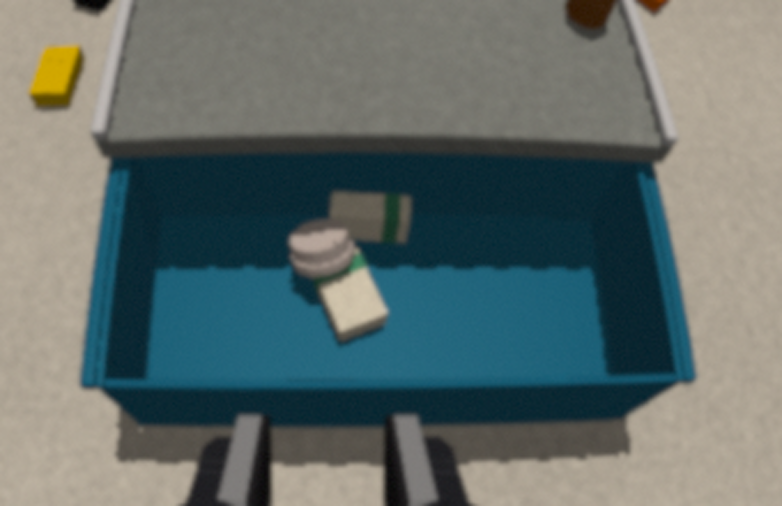

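The tilted view shows both cartons at (340,153) and (333,190), and the pot at (319,168) resting on one of them. All three are well below the rim. The bottles stand where they were and the robot touches nothing, so I hand in.

```bash
python3 -c "
from workcell import bot
s=bot.observe();print(s['time'],s['ft_force']);print(bot.finish_job())"
```

```text
20.9 [ 0.16824282 -0.28315933  0.33927397]
the job is handed in; nothing more can be done
None
```

I swept both cartons and then the pot, one at a time, along the board and over its open end into the empty bin. I used the partly closed fingertips about 4 mm above the surface, and nothing was picked up. I handed the job in at 20.9 s.

- **In the bin:** the last wrist view shows both cartons and the pot inside, all below the rim. The pot is resting partly on one carton.
- **Bottles:** the last top view shows all three standing where they were at the start.
- **Forces:** readings at the end of each move were about 2 N or less, and the robot was clear of everything when I handed in.
- **Checks:** none failed. The top view alone could not confirm one carton, because the board's overhang hid it, so I tilted the wrist camera to see it.

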